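# Lift the handlamp off the board fixture and hold a two-tip probe on the test pads

### The arm

A 6-joint arm with a two-finger parallel gripper is mounted at the origin on the work surface. World frame = base frame: x ahead of the robot, y to its left, z up, the work surface at z = 0. Lengths are in mm, angles in rad, forces in N, time in s.
With the tool pointing down it reaches from about 275 to 725 mm from the base axis. Payload 15.9 kg.
Tool frame: the origin (TCP) lies at the very end of the fingers, on their centre line; the grasp point (between the pads) lies behind it (bot.grasp_offset is the z of the grasp point in the tool frame, in mm); z points along the fingers, x is the direction in which the jaws open and shut, and the axes are right-handed (so a half turn about z gives the same grasp; the last joint's range is limited). The gripper opens to 85 mm and grips with 20 to 120 N. Pads are 22 mm wide; open, the fingers measure 114 mm over their backs; the gripper's body (76 mm by 85 mm) begins 54 mm behind the grasp point. The pads swing forward as they close: fully open they stand 13 mm farther back than shut.
Start: joints at [1.307, 0.213, -0.034, 1.323, 0, 1.571], TCP at [130.37, 482.689, 231.306] pointing down, gripper open.
Joint ranges: [-2.98, 2.98], [-0.74, 1.72], [-1.14, 1.35], [-2.1, 2.04], [-1.57, 1.44], [-3.14, 3.14]. Speed limits (rad/s): [1.89, 1.89, 2.39, 2.57, 3.14, 3.14].

### API

Orientations are given as a rotation vector (axis times angle).
In Python, from bench import bot, get_image, camera_params, order gives the robot as it stands.
- The arm moves only by the tool arm_command, never from a script. Its argument "targets" is text: rows parted by semicolons, each of 7 numbers parted by spaces: the shift along the tool's x, y, z in m, then the turn, a rotation vector about the tool's x, y, z in rad, then the opening in per cent of the stroke, from 0 (shut) to 100 (fully open). A call has 1 to 12 rows; each row shifts and turns the commanded pose from where the row before left it, along the tool's axes as they then stand; what a row does not reach is not made up. A row lasts 1/10 s, in which the tool goes at most 50 mm and 8.59 degrees, less where a joint would pass 70% of its speed; a pose out of reach is approached as far as the arm can. A call is refused whole if a number of a shift passes 0.05 or a number of a turn 0.15, either way. A call with a gripper value outside its range is refused whole. The fingers move at their own pace and stop on an object; "squeeze" is the grip in N (left out, the last holds). Time passes only in rows, so rows that do not move let the fingers close. It gives the time, the measured TCP pose, the force and the opening at its end, in the units of the state.
- bot.sense(): the state, without advancing time (a new reading comes with each control period).
- get_image(name): name is "scene" or "top" or "wrist"; returns (picture, depth): 420x560x3 uint8, red, green, blue; 420x560 float32, mm along the optical axis (not along the pixel's ray), 0 where there is no reading.
- camera_params(name): a dict with "vertical_fov" (degrees; the focal length in pixels is half the picture's height over the tangent of half this angle, whatever the lens; pixels are square), "cx", "cy" (the principal point, pixels), "extrinsics" (4x4, takes a point from camera to world coordinates). Camera axes: x right, y up, looking along -z (the intrinsics and any distortion apply to the point x, -y, -z); pixel columns grow to the right and rows downward; lengths in mm; the calibration is good to about 2 mm. A picture is of the moment at which its call begins: read the wrist's pose just before it. camera_params takes no time and is no camera call; for the wrist camera it gives the pose at the moment of the call.
- order.close_job(): hands the job in, once; it reports no verdict.
The state is a dict: "t": time; "q": joint angles; "joint_vel": joint speeds; "effort": joint torques, N m; "position": TCP position; "eef_rot": TCP orientation; "ft_force": force on the tool from outside, world axes, zero at the start; "wrist_torque": the same for the moment, N m; "gripper_width": finger opening in mm.
Only numpy, scipy, OpenCV 4.12 (cv2) and the standard library are available. Lean on these libraries where they do the work, as an engineer would, in place of code of your own. Each camera call takes 0.05 s, during which the arm holds its last target. There are 200 camera calls.

### The job

Lift the handlamp off the board fixture and set it down gently, upright, on the black rubber mat. Then take the two-tip probe out of its holder and, holding it upright, press its two tips gently on the two round pads inside the white outline on the board, one tip on each pad, until the sprung board has sunk about half of its 16 mm travel. Finish while still holding the probe there like that, keep the robot itself off the board, and leave the other things on the table alone.

Things in the scene. Friction and masses are not known exactly. Their poses are not given: they have to be found in the camera images.
- lamp: The handlamp, loose, about 0.25 to 0.5 kg, black: a round head 104 mm across and 40 mm high with an arched handle on top, 102 mm high in all. Origin at the centre of its flat underside, z up. It starts standing across the fixture's two rails, over the board, its underside 60 mm above the table.
- lamp_grip (a point): Centre of the handlamp's handle bar, 95 mm above its underside, on the lamp's axis. The bar is 14 mm square and runs 84 mm along the lamp's y; 48 mm of free space below it over the head; the two posts stand at y = +-34 mm (8 mm wide in y), so the middle 60 mm of the bar are free to grip across x.
- lamp_foot (a point): Centre of the handlamp's underside.
- mat: Black rubber mat, fixed, 150 x 150 mm, 3 mm thick, where the lamp is to be set down. Origin at the centre of its underside, on the table.
- fixture: The board fixture, fixed: grey base 140 (x) x 130 (y) x 18 mm with two aluminium rails along its x at y = +-47 mm (16 mm wide, 130 mm long), their tops 60 mm above the table. Between the rails floats the green circuit board. Origin at the centre of the underside, on the table.
- board (a joint): How far the sprung board (green, 104 x 72 mm, with its top 48 mm above the table when up) has sunk, in m: 0 fully up, 0.016 at its bottom stop. It moves straight down. It takes about 0.6 N to start it and 0.3 N more for each mm (about 3 N at 8 mm).
- spot (a point): Mid-point between the two pads, on the board's top face, moving with the board; z up, y along the line from pad to pad. At x = 18, y = -4 mm from the fixture's centre in the fixture's frame.
- pad_a (a point): Centre of one of the two round brass test pads on the board's top: 14 mm across, flush with the board; pad centres 20 mm apart. A thin white rectangle 25 x 42 mm is painted round the pair. This one is 10 mm from the spot along its +y.
- pad_b (a point): Centre of the other round pad, 10 mm from the spot along its -y.
- holder: Probe holder, fixed: aluminium block 65 (x) x 70 (y) x 45 mm high with one upright rectangular pocket at its centre, about 18 x 32 mm (long side along y), 40 mm deep. Origin at the centre of its underside, on the table.
- probe: The two-tip probe, loose, about 50 to 100 g, 125 mm long, stands upright in the holder's pocket with its tips on the pocket's floor, 5 mm above the table (so 85 mm show above the block). Origin midway between the tip ends, z up along the probe. Two brass tips 4.4 mm thick and 25 mm long (ending in 3 mm flats) at y = +-10 mm; above them a grey body 13 x 27 mm (z 25 to 57 mm), then the black grip 16 (x) x 26 (y) mm from z = 57 to 125 mm.
- probe_grip (a point): On the probe's axis in its grip, 85 mm above the tip ends; grip it across x (16 mm wide). Same axes as the probe.
- tip_a (a point): End of the probe's tip at +y.
- tip_b (a point): End of the probe's tip at -y. Either tip may go on either pad.
- jar: Bystander: small glass jar, 40 mm across, 55 mm high. Origin at the underside.
- driver: Bystander: screwdriver lying on the table, 160 mm long.
- spool: Bystander: aluminium spool, 60 mm across, 40 mm high. Origin at the underside.
- bin: Bystander: grey divided parts tray, 80 x 110 x 35 mm. Origin at the underside.
- mug: Bystander: white mug, 76 mm across, 85 mm high. Origin at the underside.
- lens: Bystander: black camera lens standing on end, 68 mm across, 62 mm high. Origin at the underside.
There are look-alikes about, which are no part of the job. Several things have the shape of the mat; the one meant has the colours described above. Leave any purple look-alike of the lamp alone.

How it is judged:
By the outcome, as a careful person would: the job done as asked, in the order asked, and still so for the second after the job is handed in, while the arm keeps its last pose, push and grip.
It also fails if it takes over 64 s, if anything falls off the work surface, if the arm or the gripper's body presses on something with over 40 N, if the wrist force passes 120 N, or if a joint passes its speed limit or range.

## Working session

There is one attempt and no reset: what is moved stays moved. The work goes in short steps, Python scripts to look and compute and a tool call to move; the robot and the scene stay as the last step left them, time stands still between calls to the robot, and variables do not carry over. Pictures are saved under pics/ and viewed, about 8 in all and at most 12, crops included, and the job is handed in when it is done.

Besides the shell and the picture viewer there is one more tool, called after "Emit:" as name(argument=value, ...) on one line, values as JSON. arm_command: Moves the arm, as the interface text tells. Its arguments: {"type":"object","properties":{"targets":{"type":"string"},"squeeze":{"type":"number"}},"required":["targets"]}

```bash
mkdir -p pics; ls
python3 - <<'E'
from bench import bot,get_image,camera_params
import cv2,numpy as np
print(bot.sense(),bot.grasp_offset)
for n in ("top","scene"):
    c=camera_params(n);print(n,c)
    p,d=get_image(n);np.savez(f"{n}0.npz",p=p,d=d)
    cv2.imwrite(f"pics/{n}0.png",p[:,:,::-1])
E
```

```text
pics
{'t': 0.0, 'q': array([ 1.30704826e+00,  2.13346127e-01, -3.50596170e-02,  1.32350524e+00,
        1.27965571e-05,  1.57081855e+00]), 'joint_vel': array([-0.00020077, -0.00122043, -0.00082167,  0.00109482,  0.0013115 ,
        0.00036648]), 'effort': array([ 2.06541685e-03, -6.86142468e+01,  4.87125850e+01,  1.72656134e-02,
        3.61096127e-04,  4.33792096e-07]), 'position': array([130.25682312, 482.37872815, 230.82097127]), 'eef_rot': array([ 2.49374623e+00,  1.90961732e+00, -1.40203034e-03]), 'ft_force': array([0.28819806, 1.22201249, 0.09020514]), 'wrist_torque': array([-0.00212466, -0.01980872, -0.03698091]), 'gripper_width': 85.56881716197685} -18.700000000000003
top {'vertical_fov': 52.65030239277073, 'cx': 279.0503338031704, 'cy': 210.86058993084623, 'extrinsics': array([[ 1.06646765e-03,  9.86709563e-01, -1.62490312e-01,
         3.88832239e+02],
       [-9.99950403e-01, -5.56780041e-04, -9.94394639e-03,
         6.06166947e+00],
       [-9.90225836e-03,  1.62492858e-01,  9.86660031e-01,
         1.04969229e+03],
       [ 0.00000000e+00,  0.00000000e+00,  0.00000000e+00,
         1.00000000e+00]])}
scene {'vertical_fov': 55.682292194143756, 'cx': 275.45256990851976, 'cy': 210.0366916147657, 'extrinsics': array([[-5.80286232e-01, -4.72431665e-01,  6.63382402e-01,
         1.23471120e+03],
       [ 8.14241733e-01, -3.19862046e-01,  4.84457090e-01,
         5.48050566e+02],
       [-1.66820172e-02,  8.21277415e-01,  5.70285119e-01,
         7.44854080e+02],
       [ 0.00000000e+00,  0.00000000e+00,  0.00000000e+00,
         1.00000000e+00]])}
```

View pics/top0.png

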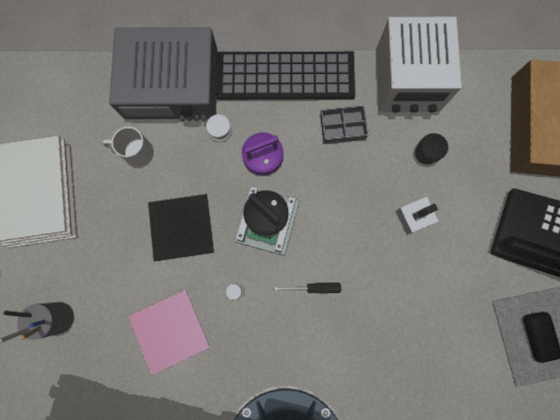

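View pics/scene0.png

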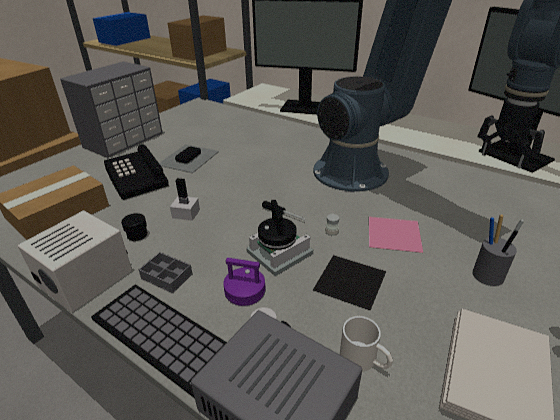

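Top view: lamp at (265,212) on the fixture, black mat (181,227), holder (419,215) with the probe top at (426,211). The purple lamp (262,153) and pink mat (168,332) are look-alikes. Next I measure them using depth and the calibration.

```bash
cat > h.py <<'E'
import numpy as np,cv2
from bench import bot,get_image,camera_params
def cloud(d,c):
    h,w=d.shape;f=h/2/np.tan(np.radians(c['vertical_fov'])/2)
    v,u=np.mgrid[:h,:w].astype(float)
    P=np.stack([(u-c['cx'])/f*d,-(v-c['cy'])/f*d,-d],-1)
    E=c['extrinsics'];return P@E[:3,:3].T+E[:3,3]
def ray(u,v,c,z):
    f=210/np.tan(np.radians(c['vertical_fov'])/2);E=c['extrinsics']
    r=E[:3,:3]@np.array([(u-c['cx'])/f,-(v-c['cy'])/f,-1]);return E[:3,3]+r*(z-E[2,3])/r[2]
def proj(X,c):
    f=210/np.tan(np.radians(c['vertical_fov'])/2);E=c['extrinsics']
    p=(np.asarray(X)-E[:3,3])@E[:3,:3];return c['cx']+f*p[...,0]/-p[...,2],c['cy']-f*p[...,1]/-p[...,2]
def rect(X):
    r=cv2.minAreaRect(X[:,:2].astype(np.float32));return [np.round(a,1) for a in r]
E
python3 - <<'E'
from h import *
for n,boxes in (("top",dict(lamp=(235,180,305,260),mat=(140,185,222,268),hold=(392,185,448,240))),):
    z=np.load(n+"0.npz");c=camera_params(n);P=cloud(z['d'],c);im=z['p'].astype(int)
    def sub(b,zl,zh,extra=None):
        x0,y0,x1,y1=boxes[b];Q=P[y0:y1,x0:x1];m=(Q[...,2]>zl)&(Q[...,2]<zh)&(z['d'][y0:y1,x0:x1]>0)
        if extra is not None:m&=extra(im[y0:y1,x0:x1])
        return Q[m]
    for nm,b,a,bb,e in (("handle","lamp",140,175,None),("head","lamp",92,108,None),("rails","lamp",52,68,lambda i:i.min(-1)>110),("base","lamp",12,66,None),("mat","mat",-8,10,lambda i:i.max(-1)<45),
      ("probe","hold",110,150,None),("holder","hold",35,55,None)):
        q=sub(b,a,bb,e);print(nm,len(q),q.mean(0).round(1) if len(q) else 0,np.median(q,0).round(1), rect(q) if len(q)>3 else 0)
    print(P[330,400],P[270,90])
E
cat > crop.py <<'E'
from h import *
a=cv2.imread('pics/top0.png')[170:270,225:315];b=cv2.imread('pics/top0.png')[170:270,380:460]
cv2.imwrite('pics/crop0.png',np.hstack([cv2.resize(a,None,fx=4.5,fy=4.5,interpolation=2),cv2.resize(b,None,fx=4.5,fy=4.5,interpolation=2)]))
E
python3 crop.py
```

```text
handle 266 [543.2  45.5 161.4] [543.2  44.9 161.7] [array([543.6,  45.3]), array([82.4, 14.5]), np.float64(47.8)]
head 1325 [541.1  44.9  99.1] [540.2  45.1  99.4] [array([544.2,  45.6]), array([100.7, 102.3]), np.float64(89.8)]
rails 431 [523.   38.2  60. ] [511.   13.7  60. ] [array([535.6,  46.9]), array([110.2, 129.7]), np.float64(74.7)]
base 1371 [510.3  43.2  37.2] [495.6  38.3  35. ] [array([535.7,  47. ]), array([130.6, 140. ]), np.float64(74.6)]
mat 2200 [521.8 259.6   3.5] [520.7 258.8   3.5] [array([520.9, 262.7]), array([144.8, 146.3]), np.float64(8.1)]
probe 107 [ 546.  -316.8  127.7] [ 546.4 -316.   129.4] [array([ 546.7, -318.6]), array([15.9, 27. ]), np.float64(22.9)]
holder 675 [ 545.2 -315.5   44.6] [ 541.9 -313.6   44.8] [array([ 547.1, -319. ]), array([64.7, 71.3]), np.float64(23.0)]
[ 2.73064286e+02 -2.72620374e+02  1.77786420e-01] [414.38399744 480.45117686   2.93915933]
```

View pics/crop0.png

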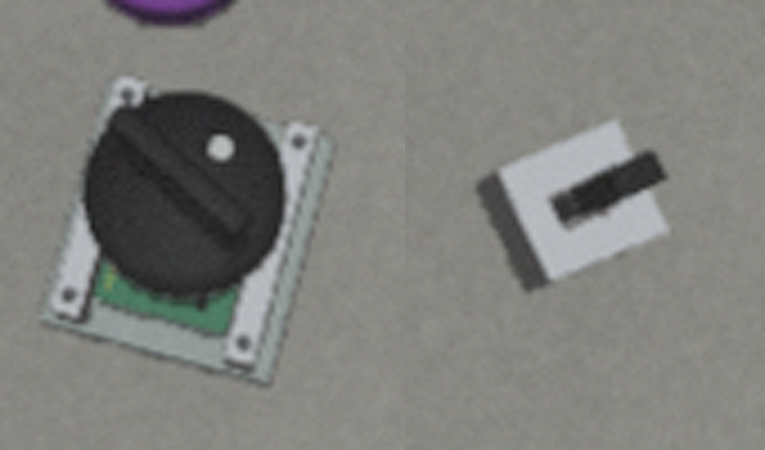

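```bash
cat >> h.py <<'E'
from scipy.spatial.transform import Rotation as Ro
def plan(xyz,yaw_deg):
    s=bot.sense();R=Ro.from_rotvec(s['eef_rot']);M=R.as_matrix()
    y0=np.degrees(np.arctan2(M[1,0],M[0,0]))
    print('t',round(s['t'],2),'pos',s['position'].round(1),'yaw',y0.round(1),'q',s['q'].round(2),'F',s['ft_force'].round(1),'w',round(s['gripper_width'],1))
    for k in (0,180):
        a=np.radians(yaw_deg+k);T=np.array([[np.cos(a),np.sin(a),0],[np.sin(a),-np.cos(a),0],[0,0,-1]]).T
        T=np.column_stack([[np.cos(a),np.sin(a),0],[np.sin(a),-np.cos(a),0],[0,0,-1]])
        print('turn',(R.inv()*Ro.from_matrix(T)).as_rotvec().round(3),'shift now-axes',(M.T@(np.array(xyz)-s['position'])).round(1),'shift after turn',(T.T@(np.array(xyz)-s['position'])).round(1))
E
python3 -c "
from h import *
plan((543.6,45.3,230),137.8)"
```

```text
t 0.1 pos [130.3 482.4 230.9] yaw 74.9 q [ 1.31  0.21 -0.03  1.32  0.    1.57] F [-0.2 -0.3 -0.2] w 85.3
turn [-1.000e-03  1.000e-03 -1.098e+00] shift now-axes [-314.2  513.     1.2] shift after turn [-599.8  -46.2    0.9]
turn [1.000e-03 1.000e-03 2.044e+00] shift now-axes [-314.2  513.     1.2] shift after turn [599.8  46.2   0.9]
```

Emit:
arm_command(targets="-0.011 0.018 0 0 0 0 100;-0.022 0.036 0 0 0 0 100;-0.025 0.040 0 0 0 0 100;-0.025 0.040 0 0 0 0 100;-0.025 0.040 0 0 0 0 100;-0.025 0.040 0 0 0 0 100;-0.025 0.040 0 0 0 0 100;-0.025 0.040 0 0 0 0 100;-0.025 0.040 0 0 0 0 100;-0.025 0.040 0 0 0 0 100;-0.025 0.040 0 0 0 0 100;-0.025 0.040 0 0 0 0 100")

```text
t: 1.3
position: [495.8, 89.2, 231.1]
eef_rot: [-2.494, -1.91, 0.0]
ft_force: [1.0, 1.7, 0.2]
gripper_width: 85.0
```

Emit:
arm_command(targets="-0.022 0.040 0 0 0 0 100;-0.009 0.019 0 0 0 0 100;0 0 0 0 0 0.14 100;0 0 0 0 0 0.14 100;0 0 0 0 0 0.14 100;0 0 0 0 0 0.14 100;0 0 0 0 0 0.14 100;0 0 0 0 0 0.14 100;0 0 0 0 0 0.14 100;0 0 0 0 0 0.14 100;0 0 0 0 0 0.14 100;0 0 0 0 0 0.14 100")

```text
t: 2.5
position: [543.5, 45.8, 230.9]
eef_rot: [3.138, -0.155, -0.001]
ft_force: [-0.1, -0.0, 0.7]
gripper_width: 85.6
```

Emit:
arm_command(targets="0 0 0 0 0 0.14 100;0 0 0 0 0 0.14 100;0 0 0 0 0 0.14 100;0 0 0 0 0 0.14 100;0 0 0 0 0 0.084 100;0 0 0 0 0 0 100")

```text
t: 3.1
position: [543.6, 45.8, 231.0]
eef_rot: [2.93, -1.134, -0.001]
ft_force: [0.3, 0.7, 0.3]
gripper_width: 85.4
```

```bash
python3 -c "
from h import *
plan((543.6,45.3,136.5),137.8)
c=camera_params('wrist');p,d=get_image('wrist');cv2.imwrite('pics/w1.png',p[:,:,::-1]);P=cloud(d,c)
m=(P[...,2]>154)&(P[...,2]<168)&(d>0)&(np.hypot(P[...,0]-543,P[...,1]-45)<60);print(m.sum(),P[m].mean(0),rect(P[m]))
"
```

```text
t 3.1 pos [543.6  45.8 231. ] yaw -42.3 q [0.08 0.31 0.09 1.35 0.   2.39] F [0.3 0.7 0.3] w 85.4
turn [ 1.00e-03 -1.00e-03  3.14e+00] shift now-axes [ 0.4  0.3 94.5] shift after turn [-0.3 -0.3 94.5]
turn [ 0.     0.    -0.002] shift now-axes [ 0.4  0.3 94.5] shift after turn [ 0.3  0.3 94.5]
2534 [546.1744707   47.79703415 162.55165506] [array([544.1,  45.7]), array([83.5, 14. ]), np.float64(48.1)]
```

View pics/w1.png

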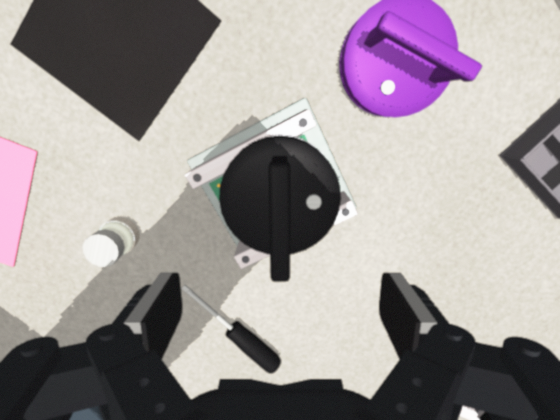

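The wrist view shows the handle bar centred between the jaws (col 280) and running along the image vertical, so the grasp is aligned. I'll descend and grip.

Emit:
arm_command(targets="0 0 0.02 0 0 0 100;0 0 0.025 0 0 0 100;0 0 0.025 0 0 0 100;0 0 0.015 0 0 0 100;0 0 0.009 0 0 0 100;0 0 0 0 0 0 100;0 0 0 0 0 0 0;0 0 0 0 0 0 0;0 0 0 0 0 0 0;0 0 0 0 0 0 0;0 0 0 0 0 0 0;0 0 0 0 0 0 0", squeeze=50)

```text
t: 4.35
position: [543.8, 45.9, 137.6]
eef_rot: [-2.93, 1.131, -0.0]
ft_force: [-1.1, 1.5, 5.4]
gripper_width: 13.1
```

Emit:
arm_command(targets="0 0 0 0 0 0 0;0 0 0 0 0 0 0;0 0 0 0 0 0 0")

```text
t: 4.65
position: [543.8, 45.9, 137.6]
eef_rot: [-2.931, 1.131, -0.0]
ft_force: [-1.5, 1.2, 5.9]
gripper_width: 13.3
```

Emit:
arm_command(targets="0 0 -0.005 0 0 0 0;0 0 -0.01 0 0 0 0;0 0 -0.015 0 0 0 0;0 0 -0.015 0 0 0 0;0 0 -0.01 0 0 0 0;0 0 -0.005 0 0 0 0;0 0 0 0 0 0 0")

```text
t: 5.35
position: [544.0, 45.8, 197.8]
eef_rot: [-2.93, 1.132, -0.001]
ft_force: [0.8, -0.2, -3.0]
gripper_width: 13.1
```

Run:
```python
from h import *
plan((520.9,262.7,140),-42.3)
z=np.load("top0.npz");c=camera_params('top')
m=(z['p'].max(-1)<50).astype(np.uint8);n,l,st,ce=cv2.connectedComponentsWithStats(m)
k=l[227,181];cn=max(cv2.findContours((l==k).astype(np.uint8),0,1)[0],key=cv2.contourArea)
q=np.array([ray(*p[0],c,3) for p in cn]);print(rect(q))
c=camera_params('wrist');p,d=get_image('wrist');cv2.imwrite('pics/w2.png',p[:,:,::-1]);P=cloud(d,c)
m=(P[...,2]>20)&(d>0)&(P[...,2]<200)&(abs(P[...,0]-543)<80)&(abs(P[...,1]-45)<80)
h=np.histogram(P[m][:,2],bins=range(20,230,6));print([(int(b),int(a)) for a,b in zip(*h) if a>200])
```

```text
t 5.35 pos [544.   45.8 197.8] yaw -42.2 q [ 0.08  0.31  0.02  1.27 -0.    2.39] F [ 0.8 -0.2 -3. ] w 13.1
turn [-0.001 -0.001  0.001] shift now-axes [-163.  -145.    57.8] shift after turn [-163.1 -144.9   57.8]
turn [ 1.00e-03 -1.00e-03 -3.14e+00] shift now-axes [-163.  -145.    57.8] shift after turn [163.1 144.9  57.8]
[array([520.7, 262.5]), array([145.9, 146.1]), np.float64(8.5)]
[(20, 248), (44, 241), (56, 2229), (62, 255), (134, 242), (152, 2956), (158, 12006), (164, 270)]
```

View pics/w2.png

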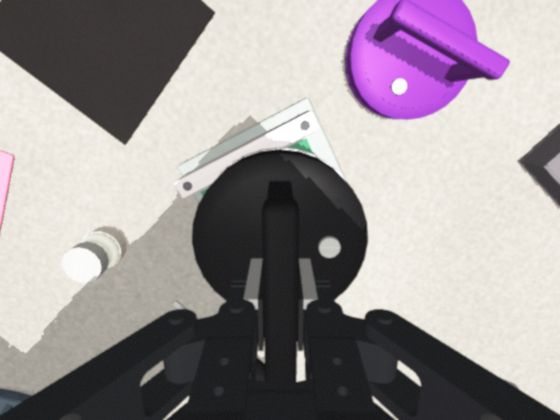

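The lamp is lifted level, with its head top about 60 mm higher. Next I carry it to the mat.

Emit:
arm_command(targets="-0.006 -0.005 0 0 0 0 0;-0.014 -0.013 0 0 0 0 0;-0.018 -0.016 0 0 0 0 0;-0.018 -0.016 0 0 0 0 0;-0.018 -0.016 0 0 0 0 0;-0.018 -0.016 0 0 0 0 0;-0.018 -0.016 0 0 0 0 0;-0.018 -0.016 0 0 0 0 0;-0.017 -0.015 0 0 0 0 0;-0.012 -0.011 0 0 0 0 0;-0.006 -0.005 0 0 0 0 0;0 0 0 0 0 0 0")

```text
t: 6.6
position: [520.2, 263.3, 196.9]
eef_rot: [2.931, -1.13, -0.001]
ft_force: [-0.6, -0.4, -4.6]
gripper_width: 13.2
```

Emit:
arm_command(targets="0 0 0.01 0 0 0 0;0 0 0.02 0 0 0 0;0 0 0.02 0 0 0 0;0 0 0.02 0 0 0 0;0 0 0.02 0 0 0 0;0 0 0.01 0 0 0 0;0 0 0.007 0 0 0 0;0 0 0.003 0 0 0 0;0 0 0 0 0 0 0")

```text
t: 7.5
position: [520.7, 262.6, 87.5]
eef_rot: [-2.93, 1.132, -0.0]
ft_force: [0.1, -0.1, -2.4]
gripper_width: 12.9
```

Emit:
arm_command(targets="0 0 0.002 0 0 0 0;0 0 0.0015 0 0 0 0;0 0 0.001 0 0 0 0;0 0 0 0 0 0 0")

```text
t: 7.9
position: [520.5, 262.7, 82.8]
eef_rot: [2.931, -1.132, 0.0]
ft_force: [0.7, -0.1, -3.0]
gripper_width: 13.1
```

Emit:
arm_command(targets="0 0 0.001 0 0 0 0;0 0 0.001 0 0 0 0;0 0 0 0 0 0 0")

```text
t: 8.2
position: [520.5, 262.8, 80.8]
eef_rot: [-2.931, 1.132, 0.0]
ft_force: [0.3, 0.2, -2.9]
gripper_width: 13.0
```

Emit:
arm_command(targets="0 0 0.0005 0 0 0 0;0 0 0.0005 0 0 0 0;0 0 0 0 0 0 0")

```text
t: 8.5
position: [520.4, 262.9, 80.7]
eef_rot: [-2.93, 1.131, -0.0]
ft_force: [-6.2, -1.2, 11.6]
gripper_width: 13.0
```

Contact. I'll ease off slightly and release.

Emit:
arm_command(targets="0 0 -0.0006 0 0 0 0;0 0 0 0 0 0 0;0 0 0 0 0 0 25;0 0 0 0 0 0 40;0 0 0 0 0 0 60;0 0 0 0 0 0 60")

```text
t: 9.1
position: [520.6, 262.7, 80.3]
eef_rot: [2.931, -1.132, 0.0]
ft_force: [-0.4, 0.1, 0.4]
gripper_width: 50.9
```

Emit:
arm_command(targets="0 0 -0.01 0 0 0 70;0 0 -0.03 0 0 0 80;0 0 -0.04 0 0 0 100;0 0 -0.04 0 0 0 100;0 0 -0.03 0 0 0 100;0 0 0 0 0 0 100")

```text
t: 9.7
position: [522.0, 263.5, 235.5]
eef_rot: [-2.926, 1.13, -0.007]
ft_force: [-0.5, -0.2, -0.3]
gripper_width: 85.3
```

Run:
```python
from h import *
plan((547,-318.8,230),22.9)
p,d=get_image('top');c=camera_params('top');np.savez('top1.npz',p=p,d=d);P=cloud(d,c)
m=(d>0)&(abs(P[...,0]-535)<60)&(abs(P[...,1]-263)<60)
for a,b in((92,110),(35,50)):
    q=P[m&(P[...,2]>a)&(P[...,2]<b)];print(len(q),q.mean(0).round(1) if len(q) else 0,rect(q) if len(q) else 0)
cv2.imwrite('pics/t2.png',np.hstack([cv2.resize(p[160:290,140:235,::-1],None,fx=3.5,fy=3.5),cv2.resize(p[160:290,225:315,::-1],None,fx=3.5,fy=3.5)]))
m=(d>0)&(abs(P[...,0]-536)<80)&(abs(P[...,1]-47)<80)&(P[...,2]>12)&(P[...,2]<70);print(rect(P[m]))
```

```text
t 9.7 pos [522.  263.5 235.5] yaw -42.2 q [ 0.47  0.39  0.21  1.39 -0.    2.78] F [-0.5 -0.2 -0.3] w 85.3
turn [-0.004 -0.006 -1.137] shift now-axes [409.8 414.4   3.8] shift after turn [-203.6  546.1    5.5]
turn [-0.007  0.005  2.005] shift now-axes [409.8 414.4   3.8] shift after turn [ 203.6 -546.1    5.5]
238 [520.4 260.7 104.6] [array([520.9, 261.9]), array([83.4, 14.1]), np.float64(47.8)]
1177 [520.6 258.9  42.3] [array([523.9, 262.2]), array([102.3,  97.8]), np.float64(90.0)]
[array([535.8,  46.8]), array([130.2, 140.3]), np.float64(74.7)]
```

View pics/t2.png

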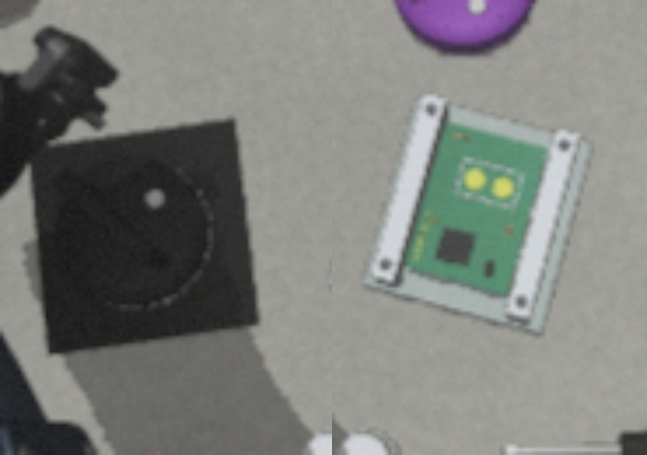

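The lamp stands upright, centred on the mat. The two pads (about (475,180) and (503,187) in the crop) are at the fixture's +x end. Now the probe.

Emit:
arm_command(targets="0.013 0.014 0 0 0 0 100;0.025 0.025 0 0 0 0 100;0.028 0.028 0 0 0 0 100;0.028 0.028 0 0 0 0 100;0.028 0.028 0 0 0 0 100;0.028 0.028 0 0 0 0 100;0.028 0.028 0 0 0 0 100;0.028 0.028 0 0 0 0 100;0.028 0.028 0 0 0 0 100;0.028 0.028 0 0 0 0 100;0.028 0.028 0 0 0 0 100;0.028 0.028 0 0 0 0 100")

```text
t: 10.95
position: [540.3, -189.3, 229.5]
eef_rot: [2.93, -1.132, -0.003]
ft_force: [0.8, 1.1, -0.9]
gripper_width: 85.5
```

Emit:
arm_command(targets="0.028 0.028 0 0 0 -0.14 100;0 0 0 0 0 -0.14 100;0 0 0 0 0 -0.14 100;0 0 0 0 0 -0.14 100;0 0 0 0 0 -0.14 100;0 0 0 0 0 -0.14 100;0 0 0 0 0 -0.14 100;0 0 0 0 0 -0.14 100;0 0 0 0 0 -0.017 100;0 0 0 0 0 0 100")

```text
t: 11.95
position: [542.8, -227.0, 229.8]
eef_rot: [-3.079, -0.619, 0.002]
ft_force: [0.6, -0.1, -0.7]
gripper_width: 85.5
```

Run:
```python
from h import *
plan((547,-318.8,200),22.9)
z=np.load('top1.npz');c=camera_params('top');p=z['p'].astype(int)
m=((p[...,0]-p[...,2]>70)&(p[...,1]-p[...,2]>60)).astype(np.uint8);m[:, :260]=0;m[:,290:]=0;m[:200]=0;m[230:]=0
n,l,s,ce=cv2.connectedComponentsWithStats(m)
for k in range(1,n):
  if s[k,4]>4:print(s[k,4],ce[k],ray(*ce[k],c,48).round(1))
```

```text
t 11.95 pos [ 542.8 -227.   229.8] yaw 22.7 q [-0.4   0.4   0.22  1.39 -0.    0.78] F [ 0.6 -0.1 -0.7] w 85.5
turn [-0.001  0.001 -0.003] shift now-axes [-31.6  86.3  29.8] shift after turn [-31.9  86.2  29.8]
turn [1.000e-03 1.000e-03 3.138e+00] shift now-axes [-31.6  86.3  29.8] shift after turn [ 31.9 -86.2  29.8]
17 [265.41176471 210.88235294] [553.8  48.8  48. ]
18 [273.33333333 213.        ] [548.6  29.8  48. ]
```

Emit:
arm_command(targets="-0.010 0.028 0 0 0 0 100;-0.011 0.03 0 0 0 0 100;-0.011 0.028 0.01 0 0 0 100;0 0 0.01 0 0 -0.003 100;0 0 0 0 0 0 100;0 0 0 0 0 0 100")

```text
t: 12.55
position: [547.3, -317.8, 210.4]
eef_rot: [-3.078, -0.627, 0.001]
ft_force: [-0.8, 0.8, -0.3]
gripper_width: 85.4
```

Run:
```python
from h import *
plan((547,-318.8,71.3),22.9)
c=camera_params('wrist');p,d=get_image('wrist');cv2.imwrite('pics/w3.png',p[:,:,::-1]);P=cloud(d,c)
for a,b in((122,138),(38,52)):
  m=(P[...,2]>a)&(P[...,2]<b)&(d>0)&(np.hypot(P[...,0]-547,P[...,1]+319)<60);print(m.sum(),np.median(P[m],0).round(1),rect(P[m]))
```

```text
t 12.55 pos [ 547.3 -317.8  210.4] yaw 23.0 q [-0.53  0.5   0.33  1.4   0.    0.64] F [-0.8  0.8 -0.3] w 85.4
turn [-0.001  0.     0.002] shift now-axes [ -0.6   1.  139.1] shift after turn [ -0.7   0.9 139.1]
turn [-0.00e+00 -1.00e-03 -3.14e+00] shift now-axes [ -0.6   1.  139.1] shift after turn [  0.7  -0.9 139.1]
885 [ 539.3 -320.9  130.7] [array([ 539.7, -322.5]), array([16.4, 26.5]), np.float64(22.9)]
3881 [ 548.8 -310.2   46.1] [array([ 547. , -319.6]), array([65.2, 70.5]), np.float64(23.1)]
```

View pics/w3.png

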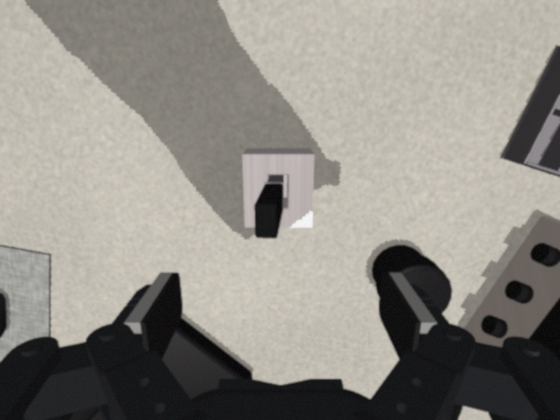

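The wrist view puts the probe top about 8 mm from where the top camera saw it at the start. I'll check whether it leans or has moved.

Run:
```python
from h import *
c=camera_params('top')
for f in('top0','top1'):
  z=np.load(f+'.npz');d=z['d'];P=cloud(d,c)
  for a in range(50,140,10):
    m=(P[...,2]>a)&(P[...,2]<a+10)&(d>0)&(np.hypot(P[...,0]-547,P[...,1]+319)<40);
    if m.sum()>3: print(f,a,m.sum(),P[m].mean(0).round(1),rect(P[m]))
c=camera_params('wrist');p,d=get_image('wrist');P=cloud(d,c)
for a in range(50,140,10):
    m=(P[...,2]>a)&(P[...,2]<a+10)&(d>0)&(np.hypot(P[...,0]-547,P[...,1]+319)<40);
    if m.sum()>3: print('w',a,m.sum(),P[m].mean(0).round(1),rect(P[m]))
p,d=get_image('scene');c=camera_params('scene');P=cloud(d,c)
for a in range(50,140,10):
    m=(P[...,2]>a)&(P[...,2]<a+10)&(d>0)&(np.hypot(P[...,0]-547,P[...,1]+319)<40);
    if m.sum()>3: print('s',a,m.sum(),P[m].mean(0).round(1),rect(P[m]))
z=np.load('scene0.npz');P=cloud(z['d'],c)
for a in range(50,140,10):
    m=(P[...,2]>a)&(P[...,2]<a+10)&(z['d']>0)&(np.hypot(P[...,0]-547,P[...,1]+319)<40);
    if m.sum()>3: print('s0',a,m.sum(),P[m].mean(0).round(1),rect(P[m]))
```

```text
top0 50 10 [ 543.7 -304.4   55.1] [array([ 549. , -297.6]), array([30.4,  5.2]), np.float64(56.6)]
top0 60 15 [ 541.  -309.3   65.7] [array([ 539.9, -313.2]), array([21.1,  9.8]), np.float64(69.1)]
top0 70 8 [ 543.3 -307.6   74.9] [array([ 543.1, -307.6]), array([13.4,  0.8]), np.float64(21.5)]
top0 80 12 [ 542.  -307.8   86.1] [array([ 541.9, -307.4]), array([15.2,  2.9]), np.float64(26.7)]
top0 90 10 [ 541.7 -308.8   96. ] [array([ 540.1, -310.4]), array([17.2,  8.1]), np.float64(55.4)]
top0 100 13 [ 541.9 -307.7  105.7] [array([ 542. , -307.6]), array([15. ,  1.9]), np.float64(24.0)]
top0 110 10 [ 542.7 -307.4  115. ] [array([ 542.1, -307.7]), array([14.7,  1.7]), np.float64(23.5)]
top0 120 60 [ 546.6 -317.9  127.8] [array([ 546.8, -318.9]), array([15.9, 26.4]), np.float64(22.9)]
top0 130 37 [ 545.9 -317.6  131. ] [array([ 545.9, -318.6]), array([13.5, 26.7]), np.float64(26.3)]
top1 50 10 [ 537.9 -309.8   54.2] [array([ 532. , -314.9]), array([31.3,  5. ]), np.float64(40.5)]
top1 60 14 [ 539.2 -311.    64.8] [array([ 544.3, -312.9]), array([10.6, 24. ]), np.float64(67.4)]
top1 70 
[... 2406 characters left out ...]
 np.float64(38.7)]
s0 60 24 [ 550.7 -312.3   65.3] [array([ 552.2, -312.3]), array([13.8, 29.1]), np.float64(53.1)]
s0 70 24 [ 552.6 -313.9   74.7] [array([ 552.4, -313. ]), array([13.2, 25.8]), np.float64(52.3)]
s0 80 27 [ 551.4 -312.7   85. ] [array([ 551.8, -312.3]), array([14. , 27.8]), np.float64(53.3)]
s0 90 24 [ 551.5 -312.9   94.9] [array([ 552.6, -313.1]), array([11.2, 28.5]), np.float64(34.5)]
s0 100 25 [ 551.  -311.7  105. ] [array([ 552.6, -312. ]), array([11.5, 27.3]), np.float64(53.7)]
s0 110 27 [ 551.6 -313.5  114.3] [array([ 551.3, -314.1]), array([11.7, 27.7]), np.float64(34.5)]
s0 120 38 [ 549.4 -314.2  125.1] [array([ 550.3, -316.6]), array([13.6, 27.6]), np.float64(23.7)]
```

The probe already leaned at t=9.7: it settled in its loose pocket, tilting about 4.4° along its −x. I'll tilt the tool to match, grip it along its own axis, and straighten it after lifting.

Emit:
arm_command(targets="-0.015 0.001 0 0 0 0 100;0 0 0 0 0.077 0 100;0 0 0.015 0 0 0 100;0 0 0.025 0 0 0 100;0 0 0.025 0 0 0 100;0 0 0.025 0 0 0 100;0 0 0.02 0 0 0 100;0 0 0.008 0 0 0 100;0 0 0 0 0 0 100;0 0 0 0 0 0 100")

```text
t: 13.7
position: [542.7, -322.0, 93.9]
eef_rot: [-3.062, -0.625, -0.119]
ft_force: [-1.1, -0.5, 0.4]
gripper_width: 85.8
```

Run:
```python
from h import *
plan((543.9,-320.4,72.4),22.9)
p,d=get_image('wrist');cv2.imwrite('pics/w4.png',p[:,:,::-1])
```

```text
t 13.7 pos [ 542.7 -322.    93.9] yaw 23.1 q [-0.57  0.5   0.02  1.05  0.06  0.6 ] F [-1.1 -0.5  0.4] w 85.8
turn [ 0.001 -0.078  0.003] shift now-axes [ 0.1 -1.  21.6] shift after turn [ 1.8 -1.  21.5]
turn [ 1.220e-01  1.000e-03 -3.136e+00] shift now-axes [ 0.1 -1.  21.6] shift after turn [-1.8  1.  21.5]
```

View pics/w4.png

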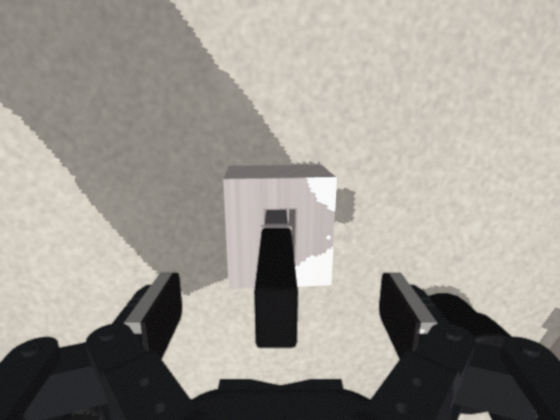

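The probe now lies along the tool axis, centred between the jaws (col 277). I'll finish the descent and grip.

Emit:
arm_command(targets="0 -0.001 0.012 0 0 0 100;0 0 0.009 0 0 0 100;0 0 0 0 0 0 100;0 0 0 0 0 0 60;0 0 0 0 0 0 40;0 0 0 0 0 0 20;0 0 0 0 0 0 0;0 0 0 0 0 0 0;0 0 0 0 0 0 0;0 0 0 0 0 0 0;0 0 0 0 0 0 0", squeeze=40)

```text
t: 14.85
position: [543.6, -320.2, 71.9]
eef_rot: [-3.061, -0.625, -0.118]
ft_force: [-0.2, -0.6, 0.8]
gripper_width: 15.5
```

Emit:
arm_command(targets="0 0 0 0 0 0 0;0 0 0 0 0 0 0;0 0 -0.003 0 0 0 0;0 0 -0.007 0 0 0 0;0 0 -0.01 0 0 0 0;0 0 -0.01 0 0 0 0;0 0 -0.01 0 0 0 0;0 0 -0.01 0 0 0 0;0 0 -0.015 0 0 0 0;0 0 -0.02 0 0 0 0;0 0 -0.01 0 0 0 0;0 0 0 0 0 0 0")

```text
t: 16.05
position: [537.5, -323.5, 168.2]
eef_rot: [-3.062, -0.626, -0.121]
ft_force: [0.5, 0.5, -0.8]
gripper_width: 15.4
```

Emit:
arm_command(targets="0 0 -0.02 0 -0.04 0 0;0 0 -0.01 0 -0.038 0 0;0 0 0 0 0 0 0;0 0 0 0 0 0 0")

```text
t: 16.45
position: [535.2, -323.5, 195.3]
eef_rot: [-3.077, -0.629, 0.001]
ft_force: [-0.6, -0.1, -0.9]
gripper_width: 15.4
```

Run:
```python
from h import *
plan((551.6,38.8,190),-15.3)
p,d=get_image('scene');c=camera_params('scene');P=cloud(d,c);s=bot.sense()['position']
np.savez('sc.npz',p=p,d=d)
u,v=proj(s,c);u,v=int(u),int(v);print(u,v)
im=p[max(0,v-60):v+70,u-60:u+60,::-1]
cv2.imwrite('pics/s5.png',cv2.resize(im,None,fx=4.5,fy=4.5,interpolation=2))
```

```text
t 16.45 pos [ 535.2 -323.5  195.3] yaw 23.1 q [-0.54  0.49  0.27  1.35  0.    0.62] F [-0.6 -0.1 -0.9] w 15.4
turn [-0.001  0.001  0.67 ] shift now-axes [ 157.3 -326.8    5.5] shift after turn [ -79.8 -353.8    5.3]
turn [-1.000e-03 -1.000e-03 -2.471e+00] shift now-axes [ 157.3 -326.8    5.5] shift after turn [ 79.8 353.8   5.3]
177 157
```

View pics/s5.png

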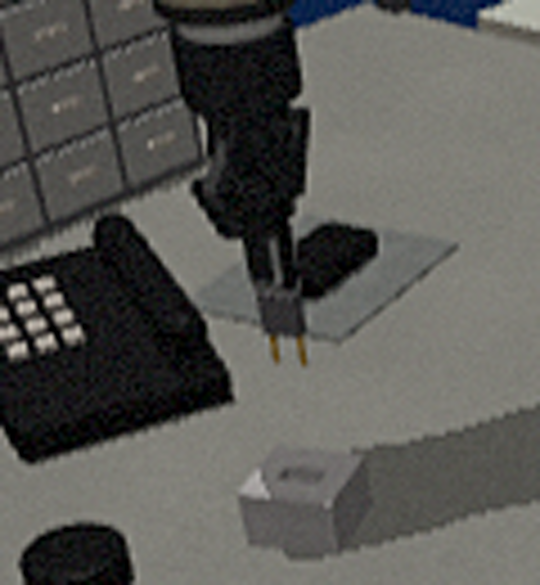

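The probe is held upright and clear of the holder. Next I carry it over the board.

Emit:
arm_command(targets="0.006 -0.012 0 0 0 0 0;0.012 -0.025 0 0 0 0 0;0.015 -0.031 0 0 0 0 0;0.015 -0.031 0 0 0 0 0;0.015 -0.031 0 0 0 0 0;0.015 -0.031 0 0 0 0 0;0.015 -0.031 0 0 0 0 0;0.015 -0.031 0 0 0 0 0;0.015 -0.031 0 0 0 0 0;0.015 -0.031 0 0 0 0 0;0.013 -0.027 0 0 0 0 0;0.006 -0.012 0 0 0 0 0")

```text
t: 17.7
position: [551.6, 38.4, 195.8]
eef_rot: [-3.077, -0.632, 0.002]
ft_force: [-0.2, 0.2, -1.0]
gripper_width: 15.6
```

Emit:
arm_command(targets="0 -0.003 0 0 0 0.06 0;0 0 0 0 0 0.12 0;0 0 0 0 0 0.13 0;0 0 0 0 0 0.13 0;0 0 0 0 0 0.12 0;0 0 0 0 0 0.08 0;0 0 0 0 0 0.03 0;0 0 0 0 0 0 0;0 0 0 0 0 0 0")

```text
t: 18.6
position: [551.1, 38.5, 196.2]
eef_rot: [3.114, -0.415, -0.002]
ft_force: [0.4, -0.4, -1.4]
gripper_width: 15.0
```

Run:
```python
from h import *
plan((551.6,38.8,130),-15.3)
for n in('wrist','scene','top'):
  c=camera_params(n);p,d=get_image(n);np.savez(n+'6.npz',p=p,d=d,f=c['vertical_fov'],cx=c['cx'],cy=c['cy'],E=c['extrinsics'])
a=np.load('wrist6.npz')['p'];z=np.load('scene6.npz');u,v=[int(t) for t in proj((551.6,38.8,90),camera_params('scene'))];print(u,v)
b=z['p'][v-60:v+60,u-50:u+50]
cv2.imwrite('pics/w6.png',np.hstack([a[:,100:460],cv2.resize(b,(350,420),interpolation=2)])[:,:,::-1])
```

```text
t 18.6 pos [551.1  38.5 196.2] yaw -15.2 q [ 0.07  0.33  0.03  1.27 -0.    1.91] F [ 0.4 -0.4 -1.4] w 15.0
turn [0.001 0.001 0.002] shift now-axes [ 0.5 -0.5 66.2] shift after turn [ 0.4 -0.4 66.2]
turn [-1.00e-03  1.00e-03 -3.14e+00] shift now-axes [ 0.5 -0.5 66.2] shift after turn [-0.4  0.4 66.2]
272 229
```

View pics/w6.png

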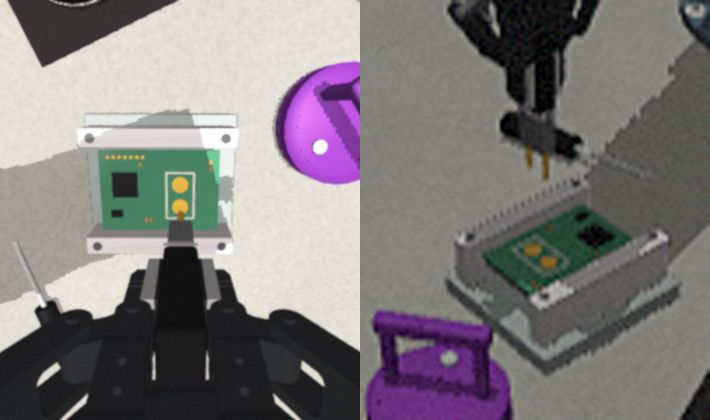

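The wrist view shows the pads at about (180,185) and (180,207), with the near tip just below them. The scene view shows both tips. I'll get the pad positions and tip positions from both cameras.

```bash
cat > pt.py <<'E'
from h import *
def ld(n):
    z=np.load(n+'.npz');return z['p'].astype(int),z['d'],dict(vertical_fov=float(z['f']),cx=float(z['cx']),cy=float(z['cy']),extrinsics=z['E'])
def report(tag,ztip,pads=True,centre=(551,38.5)):
    for n in('wrist','top','scene'):
        p,d,c=ld(n+tag);P=cloud(d,c)
        m=((p[...,0]-p[...,2]>60)&(p[...,1]-p[...,2]>25)).astype(np.uint8)
        k,l,s,ce=cv2.connectedComponentsWithStats(m)
        for i in range(1,k):
            q=P[l==i];q=q[np.isfinite(q).all(1)];md=np.median(q,0)
            if s[i,4]<6 or np.hypot(md[0]-centre[0],md[1]-centre[1])>70:continue
            print(n,s[i],ce[i].round(1),'med',md.round(1),'ray48',ray(*ce[i],c,48).round(1),'low end',q[q[:,2]<q[:,2].min()+4].mean(0).round(1))
        w=(p.min(-1)>200).astype(np.uint8) if n=='wrist' else None
        if w is not None:
            near=(np.hypot(P[...,0]-551,P[...,1]-38)<30)&(abs(P[...,2]-48)<6);q=P[(w>0)&near];print('outline',len(q),rect(q))
E
python3 -c "
from pt import *
report('6',110)"
```

```text
wrist [206 155   3   4  10] [207.  156.8] med [501.   87.3  49.3] ray48 [500.5  87.2  48. ] low end [500.9  87.4  49.6]
wrist [211 155   4   4  11] [212.8 156.8] med [505.9  86.   49.1] ray48 [505.3  85.9  48. ] low end [505.6  86.   49.4]
wrist [217 155   4   4  12] [218.7 156.8] med [510.4  84.8  49.3] ray48 [510.1  84.7  48. ] low end [510.4  84.8  49.3]
wrist [223 155   4   4  13] [224.6 156.6] med [515.3  83.6  49.3] ray48 [515.1  83.4  48. ] low end [515.3  83.6  49.2]
wrist [229 155   4   4  14] [230.5 156.7] med [520.1  82.2  49.1] ray48 [519.9  82.   48. ] low end [520.1  82.2  49.2]
wrist [235 155   4   4  13] [236.4 156.6] med [525.1  80.8  49.1] ray48 [524.8  80.8  48. ] low end [524.9  80.9  48.9]
wrist [241 155   4   4  11] [242.2 156.8] med [529.7  79.4  49.3] ray48 [529.5  79.3  48. ] low end [529.7  79.5  49.4]
wrist [309 160   3   5  14] [310.1 162.1] med [584.4  60.1  50.4] ray48 [584.4  59.7  48. ] low end [584.4  60.1  50.1]
wrist [239 163   3   4  10] [240.  164.2] med [526.4  74.1  50.3] ray48 [525.8  73.8  48. ] low end [526.2  74.1  50.3]
wrist [309 167   3  
[... 299 characters left out ...]
 27.1  48. ] low end [548.9  29.3  49.4]
wrist [245 218   3   4   9] [246.1 219.3] med [516.7  25.1  49.9] ray48 [516.3  24.4  48. ] low end [516.7  25.1  50.2]
wrist [250 218   2   4   8] [250.5 219.5] med [520.6  23.9  50.5] ray48 [520.1  23.2  48. ] low end [520.5  24.   50.4]
outline 0 [array([0., 0.]), array([0., 0.]), np.float64(0.0)]
scene [275 213   1   7   7] [275. 216.] med [556.6  50.8 141.4] ray48 [450.5 -26.8  48. ] low end [555.7  50.2 135. ]
scene [269 239   5   3  14] [270.9 239.9] med [548.3  29.3  46.7] ray48 [549.6  29.9  48. ] low end [547.9  28.5  46.3]
scene [274 243   4   2   8] [275.5 243.5] med [552.8  47.1  46. ] ray48 [555.   49.5  48. ] low end [552.4  48.3  45.4]
```

Emit:
arm_command(targets="0.0005 0 0.01 0 0 0 0;0 0 0.02 0 0 0 0;0 0 0.02 0 0 0 0;0 0 0.01 0 0 0 0;0 0 0.006 0 0 0 0;0 0 0 0 0 0 0;0 0 0 0 0 0 0")

```text
t: 19.45
position: [552.0, 38.5, 130.9]
eef_rot: [3.113, -0.418, -0.0]
ft_force: [0.2, -0.7, -0.3]
gripper_width: 15.5
```

Run:
```python
from h import *
plan((551.6,38.1,110),-15.3)
for n in('wrist','scene','top'):
  c=camera_params(n);p,d=get_image(n);np.savez(n+'7.npz',p=p,d=d,f=c['vertical_fov'],cx=c['cx'],cy=c['cy'],E=c['extrinsics'])
a=np.load('wrist7.npz')['p'][150:290,200:340];z=np.load('scene7.npz');u,v=[int(t) for t in proj((551.6,38.8,65),camera_params('scene'))];print('scene crop org',u-30,v-42)
b=z['p'][v-42:v+42,u-30:u+30]
cv2.imwrite('pics/w7.png',np.hstack([cv2.resize(a,(420,420),interpolation=2),cv2.resize(b,(300,420),interpolation=2)])[:,:,::-1])
```

```text
t 19.45 pos [552.   38.5 130.9] yaw -15.3 q [ 0.07  0.36 -0.09  1.12 -0.    1.91] F [ 0.2 -0.7 -0.3] w 15.5
turn [0. 0. 0.] shift now-axes [-0.3  0.5 20.9] shift after turn [-0.3  0.5 20.9]
turn [-0.000e+00  1.000e-03 -3.142e+00] shift now-axes [-0.3  0.5 20.9] shift after turn [ 0.3 -0.5 20.9]
scene crop org 242 194
```

View pics/w7.png

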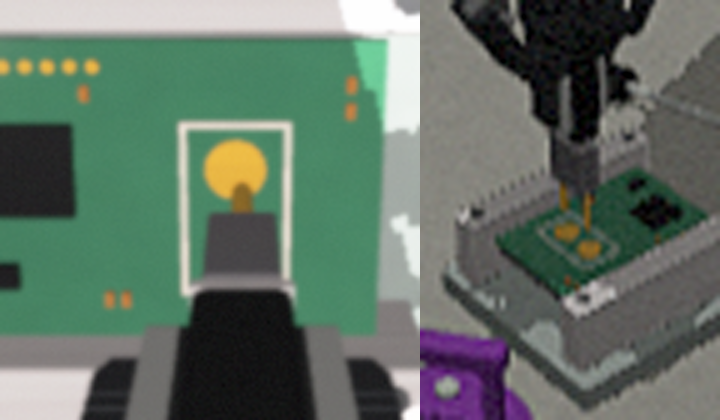

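Run:
```python
from pt import *
p,d,c=ld('wrist7')
for z in (61,64,67):print('tip far end',z,ray(280.7,210.7,c,z).round(1))
print('pad',ray(278.7,206,c,48).round(1))
m=((p[...,0]-p[...,2]>25)&(p[...,0]>p[...,1]+5)).astype(int)
for r in range(190,226):
    cols=p[r,270:292];print(r,' '.join('%d/%d'%(x[0],x[1]) for x in cols[6:15]))
P=cloud(d,c);print(P[214:222,280].round(1))
p,d,c=ld('scene7');
for z in(48,):
  for X in((551.6,38.1,48),(554.2,47.7,48),(549,28.5,48),(554.6,47.7,64),(549.4,28.5,64)):print(X,np.round(proj(X,c),1))
print('scene tips px', [(242+x/5,194+y/5) for x,y in((566-420,205),(588-420,225))])
```

```text
tip far end 61 [556.   47.7  61. ]
tip far end 64 [556.2  48.6  64. ]
tip far end 67 [556.4  49.5  67. ]
pad [554.5  47.5  48. ]
190 157/171 156/169 158/172 155/170 156/169 157/169 157/169 158/170 158/171
191 211/204 209/204 210/203 209/203 209/203 210/205 211/204 214/205 212/206
192 204/203 203/202 201/202 204/203 202/201 203/203 204/203 204/202 206/204
193 137/166 138/166 137/166 137/165 137/166 137/166 137/165 139/167 140/167
194 86/141 88/142 86/142 85/141 86/141 84/140 86/142 85/142 86/142
195 87/138 89/138 93/140 92/140 88/139 82/138 79/138 76/136 76/136
196 131/146 141/150 149/153 150/154 138/151 117/143 102/141 89/138 80/137
197 196/166 205/170 211/173 210/174 198/168 181/163 165/156 141/150 110/143
198 231/184 231/184 233/185 233/185 231/184 228/181 221/176 202/170 166/157
199 237/189 236/188 237/189 237/188 237/190 237/188 235/187 231/183 217/173
200 238/189 237/188 238/189 238/189 238/189 237/188 238/190 237/188 233/185
201 237/187 237/188 237/188 237/189 238/188 237/189 237/187 237/188 237/187
202 237/189 237/187 237/189 237/187 237/188 238/189 237/188 237/187 237/189
203
[... 1307 characters left out ...]
2 117/92 114/90 113/89 102/89 90/101
221 74/81 77/75 85/76 87/76 84/74 85/73 83/74 79/75 75/77
222 71/67 70/66 75/70 72/68 72/68 71/68 72/67 71/68 69/66
223 72/68 71/69 72/68 71/67 72/69 71/68 72/68 70/66 69/66
224 71/67 71/67 71/67 72/68 73/69 71/67 72/68 71/65 72/68
225 71/67 71/67 72/69 73/68 71/68 73/68 72/68 72/67 70/66
[[556.1  50.   75.1]
 [556.1  49.9  76.7]
 [556.1  50.   79. ]
 [556.1  50.2  81.3]
 [556.1  49.9  82.5]
 [556.1  49.9  84.2]
 [556.   49.8  85.8]
 [556.4  51.1  91.5]]
(551.6, 38.1, 48) [272.8 241.4]
(554.2, 47.7, 48) [275.1 243.1]
(549, 28.5, 48) [270.6 239.6]
(554.6, 47.7, 64) [274.9 238.6]
(549.4, 28.5, 64) [270.4 235.2]
scene tips px [(271.2, 235.0), (275.6, 239.0)]
```

Tip a is at about (555.5, 47.7) and pad a at (554.3, 47.6), so I need a −1.2 mm shift in x. The probe is upright. I'll lower it in steps.

Emit:
arm_command(targets="-0.0012 0 0 0 0 0 0;0 0 0.005 0 0 0 0;0 0 0.005 0 0 0 0;0 0 0.003 0 0 0 0;0 0 0.001 0 0 0 0;0 0 0 0 0 0 0;0 0 0 0 0 0 0")

```text
t: 20.3
position: [550.6, 38.8, 116.4]
eef_rot: [3.113, -0.418, -0.001]
ft_force: [1.3, 0.1, -0.1]
gripper_width: 15.6
```

```bash
cat > bz.py <<'E'
from h import *
F=[]
for i in range(2):
  c=camera_params('wrist');p,d=get_image('wrist');P=cloud(d,c);p=p.astype(int);F.append(bot.sense()['ft_force'])
g=(p[...,1]>p[...,0]+25)&(p[...,1]>p[...,2]+10)&(d>0)&(np.hypot(P[...,0]-540,P[...,1]-45)<70)&(P[...,2]<70)
print('pos',bot.sense()['position'].round(2),'t',round(bot.sense()['t'],2),'board z',np.median(P[g][:,2]).round(2),g.sum(),'F',np.mean(F,0).round(2))
A=np.c_[P[g][:,:2]-(540,45),np.ones(g.sum())];print('plane',np.linalg.lstsq(A,P[g][:,2],rcond=None)[0].round(3))
r=(p.min(-1)>150)&(d>0)&(P[...,2]>54)&(P[...,2]<70)&(np.hypot(P[...,0]-536,P[...,1]-47)<90);print('rail z',np.median(P[r][:,2]).round(2),r.sum())
cv2.imwrite('pics/last.png',p[...,::-1])
np.savez('wl.npz',p=p,d=d,f=c['vertical_fov'],cx=c['cx'],cy=c['cy'],E=c['extrinsics'])
E
python3 bz.py
```

```text
pos [550.63  38.78 116.47] t 20.4 board z 49.08 12243 F [ 0.39  0.17 -0.67]
plane [ 0.000e+00 -3.000e-03  4.904e+01]
rail z 61.0 7636[ WARN:0@1.360] global loadsave.cpp:1063 imwrite_ Unsupported depth image for selected encoder is fallbacked to CV_8U.
```

Emit:
arm_command(targets="0 0 0.001 0 0 0 0;0 0 0.001 0 0 0 0;0 0 0.001 0 0 0 0;0 0 0.001 0 0 0 0;0 0 0.001 0 0 0 0;0 0 0 0 0 0 0;0 0 0 0 0 0 0")

```text
t: 21.1
position: [550.6, 38.8, 111.4]
eef_rot: [3.113, -0.418, -0.001]
ft_force: [1.1, 0.3, 0.8]
gripper_width: 15.8
```

```bash
python3 bz.py 2>/dev/null
python3 - <<'E'
from h import *
a=cv2.imread('pics/last.png')[150:290,200:340];p,d=get_image('scene');u,v=[int(t) for t in proj((551.6,38.8,55),camera_params('scene'))]
b=p[v-42:v+42,u-30:u+30,::-1]
cv2.imwrite('pics/w8.png',np.hstack([cv2.resize(a,(420,420)),cv2.resize(b,(300,420),interpolation=2)]))
E
```

```text
pos [550.57  38.77 111.38] t 21.2 board z 45.37 12269 F [ 0.91 -0.53  1.39]
plane [ 2.0000e-03 -1.0000e-03  4.5363e+01]
rail z 61.01 7928
```

View pics/w8.png

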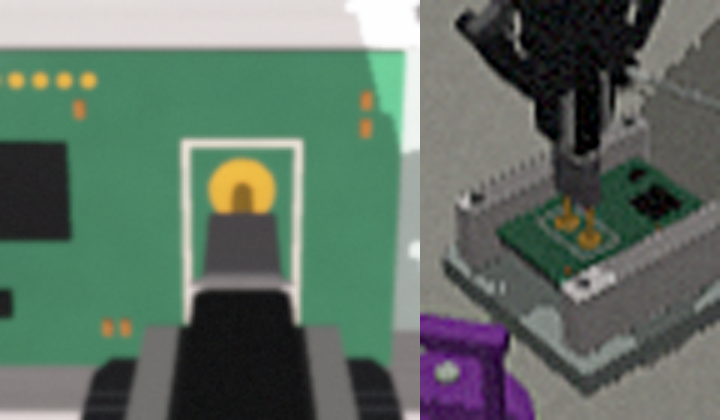

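Both tips sit on the pads: the far tip ends at about (242,188), centred on pad a, and the scene view shows the second tip on pad b. The board has sunk 3.7 mm, so I'll push 4.3 mm more.

Emit:
arm_command(targets="0 0 0.001 0 0 0 0;0 0 0.001 0 0 0 0;0 0 0.001 0 0 0 0;0 0 0.001 0 0 0 0;0 0 0.0003 0 0 0 0;0 0 0 0 0 0 0;0 0 0 0 0 0 0;0 0 0 0 0 0 0;0 0 0 0 0 0 0;0 0 0 0 0 0 0")

```text
t: 22.25
position: [550.6, 38.8, 107.1]
eef_rot: [3.113, -0.418, -0.001]
ft_force: [1.5, 0.4, 2.4]
gripper_width: 15.5
```

```bash
python3 bz.py 2>/dev/null
python3 - <<'E'
from h import *
plan((0,0,0),-15.3)
a=cv2.imread('pics/last.png')[150:290,200:340];p,d=get_image('scene');u,v=[int(t) for t in proj((551.6,38.8,55),camera_params('scene'))]
b=p[v-42:v+42,u-30:u+30,::-1];c=camera_params('top');p,d=get_image('top');P=cloud(d,c)
m=(d>0)&(abs(P[...,0]-525)<60)&(abs(P[...,1]-263)<60)&(P[...,2]>92)&(P[...,2]<112);print('lamp handle',P[m].mean(0).round(1),rect(P[m]))
cv2.imwrite('pics/w9.png',np.hstack([cv2.resize(a,(420,420)),cv2.resize(b,(300,420),interpolation=2)]))
E
```

```text
pos [550.53  38.79 107.04] t 22.35 board z 41.06 12109 F [ 1.25 -0.04  2.03]
plane [ 2.0000e-03 -0.0000e+00  4.1065e+01]
rail z 60.99 8271
t 22.35 pos [550.5  38.8 107. ] yaw -15.3 q [ 0.07  0.37 -0.14  1.06 -0.    1.91] F [ 0.7 -0.   1.8] w 15.5
turn [0.001 0.001 0.   ] shift now-axes [-520.7  182.6  107.5] shift after turn [-520.8  182.7  107. ]
turn [-1.000e-03  1.000e-03 -3.142e+00] shift now-axes [-520.7  182.6  107.5] shift after turn [ 520.8 -182.7  107. ]
lamp handle [520.1 260.5 104.5] [array([520.8, 261.9]), array([84. , 14.4]), np.float64(47.8)]
```

The board has sunk 8.0 mm (49.08 → 41.06), it is level, the force change of about 2.7 N matches the spring, and the lamp hasn't moved. Handing in.

```bash
python3 -c "
from bench import order
print(order.close_job())"
```

```text
the job is handed in; nothing more can be done
None
```

The handlamp is standing upright on the black mat. The probe is pressed on the two pads with the board 8.0 mm down, and I handed the job in at about 22.5 s, well inside the 64 s limit.

- **Lamp:** its handle was at (520.8, 261.9) in the last top view, within about 1 mm of the mat centre and unmoved since I set it down. The highest force I read during set-down was about 12 N.
- **Probe in holder:** it had settled into a lean of about 4.4° in its loose pocket, so its top no longer matched my first measurement. I tilted the gripper to match, gripped and lifted it, then set it upright again.
- **Press:** board depth is from the wrist camera's depth reading (49.08 to 41.06 mm, board level). The upward force change of about 2.7 N roughly agrees with the 3 N spring figure.
- **Tips:** at 3.7 mm sunk, the pictures showed both tips on their pads, with the far one centred. I then pushed straight down 4.3 mm more.
- **Check that failed:** I could not view the final close-up because the 12-picture limit was reached. The final tip position therefore rests on the 3.7 mm pictures and the unchanged x, y and yaw.

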